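# Put two doming punches away in the bench drawer

### The arm

A 6-joint arm with a two-finger parallel gripper is mounted at the origin on the work surface. World frame = base frame: x ahead of the robot, y to its left, z up, the work surface at z = 0. Lengths are in m, angles in degrees, forces in N, time in s.
With the tool pointing down it reaches from about 0.35 to 0.875 m from the base axis. Payload 4.2 kg.
Tool frame: the origin (TCP) lies midway between the tips of the shut fingers; the grasp point (between the pads) lies 19 mm behind it; z points along the fingers, y is the line along which they close (so a half turn about z gives the same grasp; the last joint's range is limited). The gripper opens to 87 mm and grips with 3 to 60 N. Pads are 19 mm wide; open, the fingers measure 117 mm over their backs; the gripper's body (75 mm by 190 mm) begins 51 mm behind the grasp point.
Start: joints at [-57.376, 22.042, 0.453, 0, -68.411, -14.817], TCP at [0.191, -0.595, 0.223] pointing down, gripper open.
Joint ranges: [-179.83, 179.83], [-69.29, 118.12], [-61.27, 80.66], [-181.25, 117.63], [-171.15, -9.14], [-177.46, 177.46]. Speed limits (degrees/s): [159.86, 159.86, 180, 180, 180, 180].

### API

Orientations are given as a 3x3 rotation matrix whose columns are the frame's x, y, z axes.
In Python, from station import * gives the robot as it stands.
- The arm moves only by the tool move_arm, never from a script. Its argument "targets" is text: rows parted by semicolons, each of 4 numbers parted by spaces: the shift along the world's x, y, z in units of 25 mm (1.0 is 25 mm), then the turn about the world's z in units of 5 degrees (1.0 is 5 degrees). In form: tx ty tz spin; .... A call has 1 to 10 rows; each row shifts and turns the commanded pose from where the row before left it; what a row does not reach is not made up. A row lasts 1/12 s, in which the tool goes at most 41.7 mm and 7.16 degrees, less where a joint would pass 70% of its speed; a pose out of reach is approached as far as the arm can. A call is refused whole if a number of a shift passes 1 or a number of a turn 1, either way. A call with a gripper value outside its range is refused whole. "gripper" is the finger opening in mm, from 0 to 87, set as the call begins (left out, the last holds). The fingers move at their own pace and stop on an object; the grip force is fixed at half the most. Time passes only in rows, so rows that do not move let the fingers close. It gives the time, the measured TCP pose, the force, the opening and the grip force at its end, in the units of the state.
- sense(): the state, without advancing time (a new reading comes with each control period).
- capture(name): name is "scene" or "top" or "wrist"; returns a dict with "image" (400x640x3 uint8, blue, green, red), "fx", "fy", "cx", "cy" (pixels), "world_from_camera" (4x4, takes a point from camera to world coordinates); the wrist camera has in their place "hand_eye" (4x4, takes a point from camera to tool coordinates, whose origin is the TCP and whose axes are the flange's). Camera axes: x right, y up, looking along -z (the intrinsics and any distortion apply to the point x, -y, -z); pixel columns grow to the right and rows downward; lengths in m; the calibration is good to about 2 mm. A picture is of the moment at which its call begins: read the wrist's pose just before it. There is no depth.
- finish_job(): hands the job in; it is judged then, once.
The state is a dict: "time_s": time; "joints": joint angles; "joint_velocities": joint speeds; "effort": joint torques, N m; "tcp_pos": TCP position; "ee_rot": TCP orientation; "wrist_force": force on the tool from outside, world axes, zero at the start; "moment": the same for the moment, N m; "gripper_width": opening from 0.0 (shut) to 1.0 (fully open); "gripper_force": force on a finger pad.
Only numpy, scipy, OpenCV 4.12 (cv2) and the standard library are available. Lean on these libraries where they do the work, as an engineer would, in place of code of your own. Each camera call takes 0.05 s, during which the arm holds its last target. There are 200 camera calls.

### The job

Pull the drawer of the green cabinet out all the way to its stop. Take the red-topped punch from the sloping stand and stand it upright in the rear pocket of the drawer's wooden tray (one dot), then stand the blue-topped punch in the middle pocket (two dots), and finally push the drawer fully home without slamming it. Leave the yellow-topped punch in the stand and do not disturb the other things on the bench.

Things in the scene. Friction and masses are not known exactly. Their poses are not given: they have to be found in the camera images.
- drawer (a joint): the cabinet's drawer: 0 m = fully shut, 0.17 m = pulled out to its stop; it slides along the cabinet's own -x. It starts shut or up to 25 mm ajar, and has about 1.5 N of friction
- drawer_handle (a point): middle of the drawer's handle: level round steel bar, 10 mm in diameter, 110 mm long, along y of this frame, 42 mm in front of the drawer's front panel (clear gap 37 mm). Bar 90 mm above the bench; front panel (236 mm wide) reaches 114 mm, the cabinet's top 122 mm. Axes as the cabinet's: -x is the way the drawer opens, z up. Moves with the drawer
- pocket1 (a point): rear pocket (one white dot beside it) of the dark wooden tray in the drawer: centre of its floor, 17 mm above the bench. Square pocket, 38 mm wide, 34 mm deep, walls along the axes of this frame (as the cabinet's). 174 mm behind the handle bar; with the drawer fully out it is 52 mm in front of the cabinet's front edge. Moves with the drawer
- pocket2 (a point): middle pocket (two white dots): centre of its floor; same size as pocket1 and 43 mm nearer to the handle
- pocket3 (a point): front pocket (three white dots), to stay empty: centre of its floor; same size, 43 mm nearer still to the handle
- cabinet: green cabinet fixed to the bench, 220 mm deep (x), 240 mm wide (y), 122 mm tall; origin under its centre, the drawer faces its -x (the robot)
- stand: wooden punch stand fixed to the bench, 200 mm long (y), sloping block 70 x 40 mm whose top face leans 25 degrees towards its -x (the robot); origin under it at bench level. Three square holes, 28 mm wide and 30 mm deep, 65 mm apart along its y (y = -65, 0, 65 mm); the middle of the top face is at x = -17 mm, z = 57 mm of this frame
- red_punch: steel punch 85 mm tall, 0.25 kg: foot 26 mm in diameter for the lowest 30 mm, shank 22 mm above, the top 19 mm painted red and domed. Origin at the centre of its foot's underside, z along its axis to the painted top. Starts in any one of the stand's holes, its lowest 30 mm in the hole, leaning about 30 degrees towards the robot. To go in pocket1.
- blue_punch: steel punch 85 mm tall, 0.25 kg: foot 26 mm in diameter for the lowest 30 mm, shank 22 mm above, the top 19 mm painted blue and domed. Origin at the centre of its foot's underside, z along its axis to the painted top. Starts in any one of the stand's holes, its lowest 30 mm in the hole, leaning about 30 degrees towards the robot. To go in pocket2.
- yellow_punch: steel punch 85 mm tall, 0.25 kg: foot 26 mm in diameter for the lowest 30 mm, shank 22 mm above, the top 19 mm painted yellow and domed. Origin at the centre of its foot's underside, z along its axis to the painted top. Starts in any one of the stand's holes, its lowest 30 mm in the hole, leaning about 30 degrees towards the robot. To stay where it is.
- mug: copper mug, 76 mm across, 85 mm tall, handle on its +y side; origin under its centre. To be left alone
- oil_can: round closed can with a yellow band, 60 mm across, 120 mm tall; origin under its centre. To be left alone
- hammer: hammer lying on the bench to the right of the cabinet (robot's view), about 0.3 m long, handle to its own -x; origin under its middle. To be left alone
- chisel: cold chisel lying on the bench between the robot and the stand, 180 mm long, 14 mm thick; origin under its middle. To be left alone
- funnel: tin funnel standing mouth down, 110 mm across, 102 mm tall; origin under its centre. To be left alone

How it is judged:
By the outcome, as a careful person would: the job done as asked, in the order asked, and still so for the second after the job is handed in, with the robot touching nothing.
It also fails if it takes over 72 s, if anything falls off the work surface, if the arm or the gripper's body presses on something with over 40 N, if the wrist force passes 120 N, or if a joint passes its speed limit or range.

## Working session

There is one attempt and no reset: what is moved stays moved. The work goes in short steps, Python scripts to look and compute and a tool call to move; the robot and the scene stay as the last step left them, time stands still between calls to the robot, and variables do not carry over. Pictures are saved under pics/ and viewed, at most 10 in all, crops included, and the job is handed in when it is done.

Besides the shell and the picture viewer there is one more tool, called after "Call:" as name(argument=value, ...) on one line, values as JSON. move_arm: Moves the arm, as the interface text tells. Its arguments: {"type":"object","properties":{"targets":{"type":"string"},"gripper":{"type":"number"}},"required":["targets"]}

```bash
mkdir -p pics; ls
python3 - <<'E'
from station import *
import cv2
s=sense();print({k:s[k] for k in('time_s','tcp_pos','ee_rot','gripper_width')})
for n in('scene','top'):
    c=capture(n);cv2.imwrite(f'pics/{n}0.png',c['image']);print(n,c['fx'],c['fy'],c['cx'],c['cy'],c['world_from_camera'],[k for k in c])
E
```

```text
pics
{'time_s': 0.0, 'tcp_pos': array([ 0.19097243, -0.5944586 ,  0.22145275]), 'ee_rot': array([[-9.52139505e-01, -3.05662797e-01, -7.86064908e-04],
       [-3.05663788e-01,  9.52137217e-01,  2.08995912e-03],
       [ 1.09618903e-04,  2.23020422e-03, -9.99997507e-01]]), 'gripper_width': 0.9979785104553391}
scene 424.94560920090447 424.94560920090447 315.7065481450086 202.7361207735942 [[-0.84151072 -0.32366182  0.43255375  1.0504933 ]
 [ 0.53989032 -0.47500779  0.69490002  0.71114481]
 [-0.0194462   0.81829739  0.57446603  0.6863266 ]
 [ 0.          0.          0.          1.        ]] ['image', 'fx', 'fy', 'cx', 'cy', 'world_from_camera']
top 457.8450567235511 457.8450567235511 320.7231775380306 194.7974009632914 [[ 0.02764367  0.98703123 -0.15813023  0.38991525]
 [-0.99961665  0.02754021 -0.00284592 -0.04480544]
 [ 0.00154593  0.15814828  0.98741416  1.35279924]
 [ 0.          0.          0.          1.        ]] ['image', 'fx', 'fy', 'cx', 'cy', 'world_from_camera']
```

View pics/scene0.png

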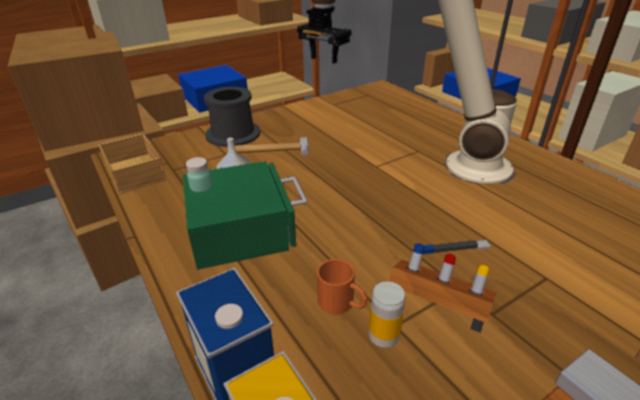

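View pics/top0.png

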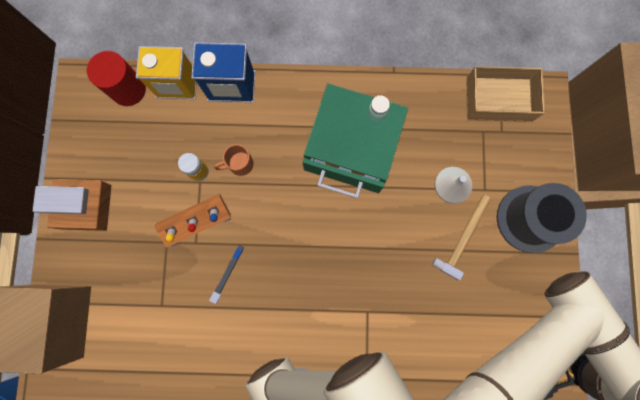

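The scene view shows the green cabinet at about (240,210) with its handle at (293,190), and blue, red and yellow tops at (417,250), (450,259) and (483,270). The top view has the handle at about (340,190), the punches at blue (213,215), red (192,226) and yellow (170,235), and the chisel in front of the stand.

```bash
cat > h.py <<'E'
from station import *
import cv2, numpy as np
def ray(c,u,v):
    T=c['world_from_camera'];d=T[:3,:3]@np.array([(u-c['cx'])/c['fx'],-(v-c['cy'])/c['fy'],-1]);return T[:3,3],d/np.linalg.norm(d)
def plane(c,p,z):
    o,d=ray(c,*p);return o+d*(z-o[2])/d[2]
def proj(c,P):
    T=c['world_from_camera'];q=T[:3,:3].T@(np.asarray(P)-T[:3,3]);return np.array([c['cx']-c['fx']*q[0]/q[2],c['cy']+c['fy']*q[1]/q[2]])
def tri(c1,p1,c2,p2):
    o1,d1=ray(c1,*p1);o2,d2=ray(c2,*p2)
    t=np.linalg.lstsq(np.c_[d1,-d2],o2-o1,rcond=None)[0];a=o1+d1*t[0];b=o2+d2*t[1];return (a+b)/2,np.linalg.norm(a-b)
def mask(im,lo,hi,roi):
    h=cv2.inRange(cv2.cvtColor(im,cv2.COLOR_BGR2HSV),np.array(lo),np.array(hi));m=np.zeros_like(h);x0,y0,x1,y1=roi;m[y0:y1,x0:x1]=h[y0:y1,x0:x1];return m
def cen(m):
    n,l,s,c=cv2.connectedComponentsWithStats(m);i=1+np.argmax(s[1:,4]);return c[i],s[i,4]
COL={'red':((0,150,60),(6,255,255)),'blue':((100,130,50),(125,255,255)),'yellow':((20,150,100),(32,255,255))}
def tops(ct,cs,rt=(150,195,232,246),rs=(400,235,500,300)):
    r={}
    for k,(lo,hi) in COL.items():
        a,na=cen(mask(ct['image'],lo,hi,rt));b,nb=cen(mask(cs['image'],lo,hi,rs));r[k]=tri(ct,a,cs,b)+(a,na,b,nb)
    return r
E
python3 - <<'E'
from h import *
np.set_printoptions(precision=4,suppress=True)
ct=capture('top');cs=capture('scene')
for k,v in tops(ct,cs).items():print(k,*v)
im=ct['image']
g=mask(im,(70,80,20),(95,255,255),(290,70,420,200));cs_,_=cv2.findContours(g,0,2);c=max(cs_,key=cv2.contourArea)
r=cv2.approxPolyDP(cv2.convexHull(c),4,True)[:,0];print('green poly',[(tuple(p),plane(ct,p,.122)[:2]) for p in r])
big=np.hstack([cv2.resize(im[60:210,290:420],None,fx=3,fy=3,interpolation=2),cv2.resize(im[190:255,140:240],None,fx=4,fy=4,interpolation=2).copy() if 0 else np.vstack([cv2.resize(im[190:260,140:240],None,fx=4,fy=4,interpolation=2),np.zeros((170,400,3),np.uint8)])])
cv2.imwrite('pics/crop1.png',big);print(big.shape)
E
```

```text
red [0.4899 0.3133 0.0956] 0.003641717293899184 [191.3061 227.2245] 49 [449.5517 258.6897] 87
blue [0.5159 0.2588 0.0964] 0.014210563341975336 [213.1212 217.0606] 33 [423.5694 248.5278] 144
yellow [0.4609 0.3714 0.0959] 0.0038634638450144626 [169.375  237.2083] 48 [482.7037 269.787 ] 108
green poly [((np.int32(328), np.int32(84)), array([ 0.9053, -0.0531])), ((np.int32(407), np.int32(108)), array([ 0.8406, -0.2767])), ((np.int32(378), np.int32(191)), array([ 0.6019, -0.1971])), ((np.int32(305), np.int32(168)), array([0.6604, 0.004 ])), ((np.int32(305), np.int32(152)), array([0.7056, 0.0055]))]
(450, 790, 3)
```

View pics/crop1.png

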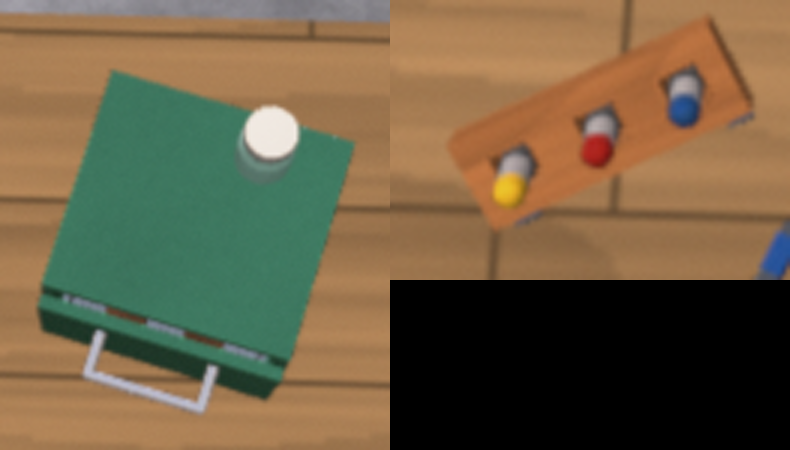

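The crop shows the handle's corners at about (88,374) and (203,409), the cabinet top's corners at (112,71), (354,142), (290,360) and (43,287), and the drawer slightly ajar. A bottle stands at the back of the cabinet top, and the punches lean toward the robot.

Run:
```python
from h import *
np.set_printoptions(precision=4,suppress=True)
ct=capture('top');im=ct['image'];cs=capture('scene')
f=lambda u,v:((u+.5)/3-.5+290,(v+.5)/3-.5+60)
C=[plane(ct,f(*p),.122) for p in((112,71),(354,142),(290,360),(43,287))]
for i in range(4):d=C[(i+1)%4]-C[i];print(C[i],np.linalg.norm(d),np.degrees(np.arctan2(d[1],d[0])))
H=[plane(ct,f(*p),.09) for p in((90,374),(202,408))];d=H[0]-H[1];print('handle',H,sum(H)/2,np.linalg.norm(d),np.degrees(np.arctan2(d[1],d[0]))-90)
m=mask(im,(0,0,130),(179,60,255),(314,176,364,200));ys,xs=np.where(m);print(len(xs))
P=np.array([plane(ct,p,.09) for p in zip(xs,ys)])
u=np.array([np.cos(np.radians(-16)),np.sin(np.radians(-16))]);s=P[:,:2]@u
b=P[s<s.min()+.016];vx=np.polyfit(b[:,1],b[:,0],1);t=b[:,:2]@np.array([-u[1],u[0]]);print('bar fit slope deg',np.degrees(np.arctan(-vx[0])),b.mean(0),np.ptp(t),len(b))
# blue top with tighter roi
lo,hi=COL['blue'];a,_=cen(mask(im,lo,hi,(205,205,222,222)));
m=mask(cs['image'],lo,hi,(405,238,424,262));bb,n=cen(m);print('blue',tri(ct,a,cs,bb),bb,n)
i=cs['image'];cv2.imwrite('pics/crop2.png',np.hstack([cv2.resize(i[230:320,385:505],None,fx=4,fy=4,interpolation=2),cv2.resize(i[160:250,250:330],None,fx=4,fy=4,interpolation=2)]))
```

```text
[ 0.9072 -0.0502  0.122 ] 0.23704640323298465 -105.573185422831
[ 0.8436 -0.2785  0.122 ] 0.21771373429492605 164.30557964945322
[ 0.634  -0.2196  0.122 ] 0.2358899582687669 74.74808930008724
[0.696  0.0079 0.122 ] 0.21903706303607587 -15.390214241696883
handle [array([ 0.6218, -0.0374,  0.09  ]), array([ 0.5925, -0.1425,  0.09  ])] [ 0.6071 -0.0899  0.09  ] 0.10911733546337808 -15.547951012477654
226
bar fit slope deg -15.854125280980083 [ 0.6079 -0.088   0.09  ] 0.11958930198107934 168
blue (array([0.5191, 0.2555, 0.0957]), np.float64(0.004763592265117422)) [418.8904 248.3288] 73
```

View pics/crop2.png

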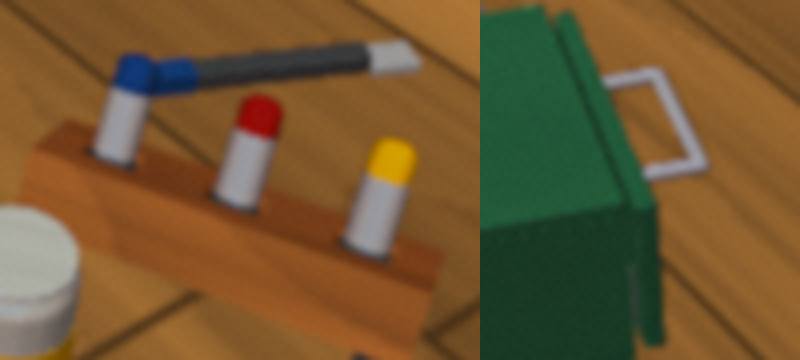

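Measured: the handle centre is at (0.607,-0.090) with cabinet yaw -15.6°, about 3 mm ajar. The top centres are red (0.490,0.313), blue (0.519,0.2555) and yellow (0.461,0.371), which are 65 mm apart as they should be. Going to the handle.

Call:
move_arm(targets="0.75 0.9 0 0.5;0.75 0.9 0 0.5;0.75 0.9 0 0.5;0.75 0.9 0 0.5;0.75 0.9 0 0.5;0.75 0.9 0 0.5;0.75 0.9 0 0.5;0.75 0.9 0 0.5;0.75 0.9 0 0.5;0.75 0.9 0 0.5", gripper=38)

```text
time_s: 1.13
tcp_pos: [0.3794, -0.3688, 0.2227]
ee_rot: [[-0.732, -0.681, 0.0], [-0.681, 0.732, -0.0], [-0.0, -0.0, -1.0]]
wrist_force: [0.3, -0.8, 0.5]
gripper_width: 0.449
gripper_force: 0.0
```

Call:
move_arm(targets="0.75 0.9 0 0.5;0.75 0.9 0 0.5;0.75 0.9 0 0.5;0.75 0.9 0 0.5;0.75 0.9 0 0.5;0.75 0.9 0 0.5;0.75 0.9 0 0.5;0.75 0.9 0 0.5;0.75 0.9 0 0.5;0.75 0.9 0 0.5")

```text
time_s: 1.97
tcp_pos: [0.5669, -0.1437, 0.2226]
ee_rot: [[-0.376, -0.927, 0.0], [-0.927, 0.376, 0.0], [-0.0, -0.0, -1.0]]
wrist_force: [0.1, -1.3, 0.4]
gripper_width: 0.438
gripper_force: 0.0
```

Call:
move_arm(targets="0.8 1 -0.5 0.7;0.8 1 -0.5 0.6;0 0 0 0;0 0 0 0")

```text
time_s: 2.3
tcp_pos: [0.6062, -0.0937, 0.196]
ee_rot: [[-0.269, -0.963, -0.003], [-0.963, 0.269, -0.0], [0.001, 0.003, -1.0]]
wrist_force: [-0.1, 0.4, -0.5]
gripper_width: 0.436
gripper_force: 0.0
```

Call:
move_arm(targets="0 0.15 -0.8 0;0 0 -0.8 0;0 0 -0.8 0;0 0 -0.8 0;0 0 -0.8 0;0 0 -0.8 0;0 0 -0.1 0;0 0 0 0")

```text
time_s: 2.97
tcp_pos: [0.6051, -0.0922, 0.0745]
ee_rot: [[-0.272, -0.962, -0.002], [-0.962, 0.272, -0.0], [0.001, 0.002, -1.0]]
wrist_force: [0.1, 0.1, 0.8]
gripper_width: 0.436
gripper_force: 0.0
```

Call:
move_arm(targets="0 0 0 0;0 0 0 0;0 0 0 0;0 0 0 0;0 0 0 0", gripper=0)

```text
time_s: 3.38
tcp_pos: [0.6059, -0.0912, 0.0758]
ee_rot: [[-0.271, -0.963, -0.0], [-0.963, 0.271, 0.0], [-0.0, 0.0, -1.0]]
wrist_force: [-2.1, 0.2, 1.6]
gripper_width: 0.145
gripper_force: 0.9
```

Call:
move_arm(targets="0 0 0 0;0 0 0 0;-0.1 0.03 0 0;-0.2 0.05 0 0;-0.4 0.11 0 0;-0.4 0.11 0 0;-0.4 0.11 0 0;-0.4 0.11 0 0")

```text
time_s: 4.05
tcp_pos: [0.5594, -0.0779, 0.0756]
ee_rot: [[-0.27, -0.963, 0.004], [-0.963, 0.27, 0.0], [-0.001, -0.003, -1.0]]
wrist_force: [2.4, -0.4, 0.9]
gripper_width: 0.107
gripper_force: 30.0
```

Call:
move_arm(targets="-0.5 0.14 0 0;-0.5 0.14 0 0;-0.5 0.14 0 0;-0.5 0.14 0 0;-0.5 0.14 0 0;-0.5 0.14 0 0;-0.4 0.11 0 0;-0.4 0.11 0 0")

```text
time_s: 4.72
tcp_pos: [0.4644, -0.0509, 0.0756]
ee_rot: [[-0.27, -0.963, 0.004], [-0.963, 0.27, 0.001], [-0.002, -0.003, -1.0]]
wrist_force: [3.1, 3.3, 1.2]
gripper_width: 0.1
gripper_force: 30.0
```

Call:
move_arm(targets="-0.25 0.07 0 0;-0.2 0.06 0 0;-0.15 0.04 0 0;-0.1 0.03 0 0")

```text
time_s: 5.05
tcp_pos: [0.4471, -0.046, 0.0756]
ee_rot: [[-0.27, -0.963, 0.003], [-0.963, 0.27, 0.001], [-0.002, -0.003, -1.0]]
wrist_force: [4.0, 4.6, 2.6]
gripper_width: 0.106
gripper_force: 30.0
```

Call:
move_arm(targets="-0.1 0.03 0 0;-0.1 0.03 0 0;0 0 0 0")

```text
time_s: 5.3
tcp_pos: [0.445, -0.0452, 0.0757]
ee_rot: [[-0.269, -0.963, 0.009], [-0.963, 0.269, -0.0], [-0.002, -0.008, -1.0]]
wrist_force: [11.3, -2.8, -5.5]
gripper_width: 0.102
gripper_force: 30.0
```

Call:
move_arm(targets="0.1 -0.03 0 0;0 0 0 0;0 0 0 0;0 0 0 0", gripper=38)

```text
time_s: 5.63
tcp_pos: [0.442, -0.0465, 0.0744]
ee_rot: [[-0.271, -0.963, -0.003], [-0.963, 0.271, -0.001], [0.002, 0.003, -1.0]]
wrist_force: [-0.8, -0.2, 0.5]
gripper_width: 0.319
gripper_force: 0.0
```

Call:
move_arm(targets="0 0 0.7 0;0 0 0.9 0;0 0 0.9 0;0 0 0.9 0;0.1 0.3 0.9 -0.6;0.2 0.9 0.5 -0.8;0.2 0.95 0 -0.8;0.2 0.95 0 -0.8;0.2 0.95 0 -0.8;0.2 0.95 0 -0.8", gripper=50)

```text
time_s: 6.47
tcp_pos: [0.4702, 0.0796, 0.1947]
ee_rot: [[-0.628, -0.778, -0.002], [-0.778, 0.628, -0.001], [0.002, 0.001, -1.0]]
wrist_force: [0.1, -0.0, 0.0]
gripper_width: 0.577
gripper_force: 0.0
```

Call:
move_arm(targets="0.2 0.95 0 -0.8;0.2 0.95 0 -0.8;0.2 0.95 0 -0.8;0.2 0.95 0 -0.8;0.2 0.95 0 -0.8;0.1 0.95 0 -0.8;0.1 0.95 0 -0.2;0.1 0.95 0 0;0.1 0.95 0 0;0 0.5 0 0")

```text
time_s: 7.3
tcp_pos: [0.5058, 0.3068, 0.1941]
ee_rot: [[-0.896, -0.444, -0.001], [-0.444, 0.896, -0.001], [0.002, -0.001, -1.0]]
wrist_force: [0.2, -0.1, 0.5]
gripper_width: 0.571
gripper_force: 0.0
```

Run:
```python
from h import *
np.set_printoptions(precision=4,suppress=True)
s=sense();print(s['time_s'],s['tcp_pos'],s['joints'])
ct=capture('top');cv2.imwrite('pics/top2.png',ct['image']);
cv2.imwrite('pics/crop3.png',cv2.resize(ct['image'][120:260,270:420],None,fx=4,fy=4,interpolation=2))
```

```text
7.3 [0.5058 0.3068 0.1941] [  46.9104   20.0674   -6.796    -0.0054  -63.2395 -110.5327]
```

View pics/crop3.png

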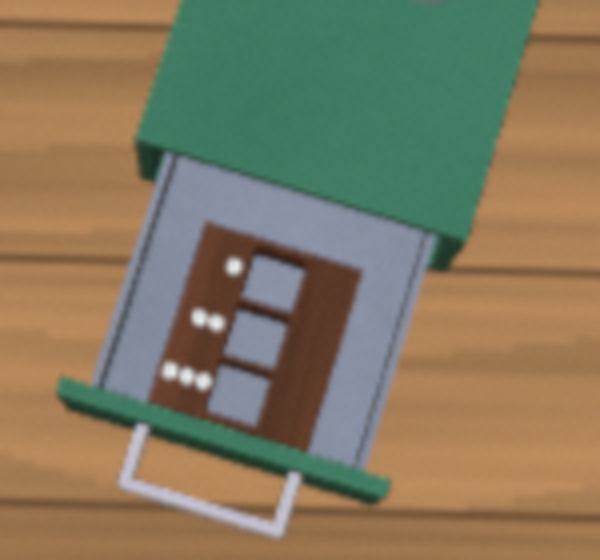

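The drawer is fully out, with the pocket rim quads at about (275,276), (257,332) and (239,389) in the crop. I'll check those against the prediction from the handle.

Run:
```python
from h import *
np.set_printoptions(precision=4,suppress=True)
ct=capture('top')
f=lambda u,v:((u+.5)/4-.5+270,(v+.5)/4-.5+120)
for p in((275,276),(257,331),(239,389)):print(plane(ct,f(*p),.051))
H=[plane(ct,f(*p),.09) for p in((123,486),(281,533))];print(H,sum(H)/2)
a=np.radians(-15.6);u=np.array([np.cos(a),np.sin(a),0]);h=sum(H)/2
for k in(.174,.131):print(h+k*u)
s=plane(ct,f(234,266),.051);print('dot',s)
```

```text
[ 0.6178 -0.0915  0.051 ]
[ 0.5774 -0.0794  0.051 ]
[ 0.5352 -0.0675  0.051 ]
[array([0.4617, 0.0112, 0.09  ]), array([ 0.4326, -0.098 ,  0.09  ])] [ 0.4472 -0.0434  0.09  ]
[ 0.6147 -0.0902  0.09  ]
[ 0.5733 -0.0787  0.09  ]
dot [ 0.6243 -0.0617  0.051 ]
```

Call:
move_arm(targets="-0.3 0.35 -0.4 0;0 0 -0.6 0;0 0 -0.8 0;0 0 -0.8 0;0 0 -0.8 0;0 0 -0.8 0;0 0 -0.6 0;0 0 -0.4 0;0 0 0 0")

```text
time_s: 8.15
tcp_pos: [0.4967, 0.3119, 0.0624]
ee_rot: [[-0.897, -0.442, -0.004], [-0.442, 0.897, -0.004], [0.006, -0.002, -1.0]]
wrist_force: [-0.2, 0.5, -0.2]
gripper_width: 0.572
gripper_force: 0.0
```

Call:
move_arm(targets="0 0.14 0 0;0 0 0 0;0 0 0 0")

```text
time_s: 8.4
tcp_pos: [0.4992, 0.3182, 0.0663]
ee_rot: [[-0.896, -0.443, 0.002], [-0.443, 0.896, 0.002], [-0.002, 0.001, -1.0]]
wrist_force: [-0.3, 0.0, -0.2]
gripper_width: 0.578
gripper_force: 0.0
```

Call:
move_arm(targets="0 0 0 0;0 0 0 0;0 0 0 0;0 0 0 0;0 0 0 0;0 0 0 0", gripper=0)

```text
time_s: 8.9
tcp_pos: [0.4987, 0.3179, 0.0652]
ee_rot: [[-0.896, -0.443, 0.0], [-0.443, 0.896, 0.001], [-0.001, 0.001, -1.0]]
wrist_force: [-0.6, 0.5, 0.7]
gripper_width: 0.243
gripper_force: 29.8
```

Call:
move_arm(targets="-0.09 -0.05 0.2 0;-0.09 -0.05 0.2 0;-0.09 -0.05 0.2 0;-0.09 -0.05 0.2 0;0 0 0 0;0 0 0 0")

```text
time_s: 9.4
tcp_pos: [0.4892, 0.3125, 0.0858]
ee_rot: [[-0.896, -0.443, -0.0], [-0.443, 0.896, 0.0], [-0.0, 0.0, -1.0]]
wrist_force: [-1.3, 2.3, 0.5]
gripper_width: 0.241
gripper_force: 29.8
```

Run:
```python
from h import *
c=capture('scene');cv2.imwrite('pics/crop4.png',cv2.resize(c['image'][200:320,380:520],None,fx=4,fy=4,interpolation=2))
```

```text
(no output)
```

View pics/crop4.png

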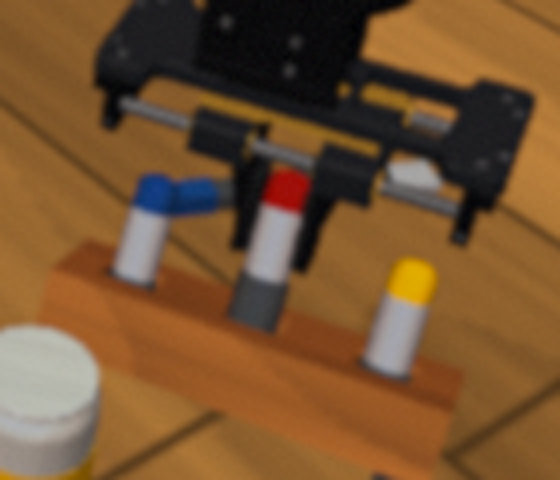

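Red is held, with most of its dark foot showing at (258,300). With the last of the foot still in the hole, I'll swing the top away from the robot to bring it upright.

Call:
move_arm(targets="0.11 0.055 0.05 0;0.11 0.055 0.05 0;0.11 0.055 0.04 0;0.11 0.055 0.04 0;0 0 0 0")

```text
time_s: 9.87
tcp_pos: [0.4963, 0.3159, 0.0876]
ee_rot: [[-0.897, -0.442, -0.01], [-0.442, 0.897, -0.006], [0.012, -0.001, -1.0]]
wrist_force: [-11.5, 3.0, 0.5]
gripper_width: 0.242
gripper_force: 30.3
```

Call:
move_arm(targets="0.11 0.055 0.04 0;0.11 0.055 0.03 0;0.11 0.055 0.03 0;0.11 0.055 0.02 0;0 0 0 0;0 0 0 0")

```text
time_s: 10.37
tcp_pos: [0.5062, 0.321, 0.0902]
ee_rot: [[-0.897, -0.442, -0.012], [-0.442, 0.897, -0.007], [0.014, -0.001, -1.0]]
wrist_force: [-11.9, 1.5, 0.5]
gripper_width: 0.24
gripper_force: 30.3
```

Run:
```python
from h import *
c=capture('scene');cv2.imwrite('pics/s5.png',c['image'][200:320,380:520])
t=capture('top')
lo,hi=COL['red'];b,n=cen(mask(c['image'],lo,hi,(400,215,500,290)));print(b,n)
a,n=cen(mask(t['image'],lo,hi,(150,180,240,246)));print(a,n,tri(t,a,c,b))
```

```text
[448.77981651 251.12844037] 109
[186.5 224. ] 8 (array([0.49795227, 0.31701064, 0.12249712]), np.float64(0.002101313617246074))
```

```bash
cat >> h.py <<'E'
def lean(k,roi):
    """lean of the held punch (deg, + = top towards tool +x) in the pad plane, from the painted top's centroid and the visible shank edges' axis, scene view"""
    s=sense();c=capture('scene');R=s['ee_rot'];g=s['tcp_pos']-.019*R[:,2];b,n=cen(mask(c['image'],*COL[k],roi))
    o,d=ray(c,*b);y=R[:,1];P=o+d*(y@(g-o))/(y@d);v=P-g
    return np.degrees(np.arctan2(v@R[:,0],v[2])),np.hypot(v@R[:,0],v[2]),P,b,n
E
python3 - <<'E'
from h import *
print(lean('red',(400,215,500,290)))
c=cv2.imread('pics/s5.png');cv2.imwrite('pics/s5b.png',cv2.resize(c,None,fx=4,fy=4,interpolation=2))
E
```

```text
(np.float64(14.59853443154172), np.float64(0.018242559899398426), array([0.50257225, 0.31922921, 0.12684495]), array([448.89090909, 250.98181818]), np.int32(110))
```

View pics/s5b.png

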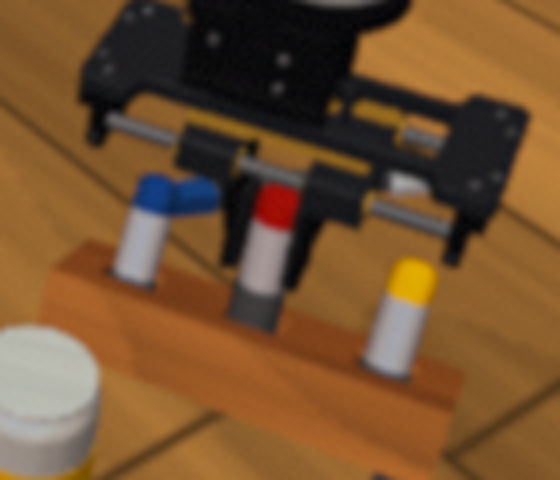

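The red punch's lean is down to about 15°. I'll carry on.

Call:
move_arm(targets="0.11 0.055 0.02 0;0.11 0.055 0.02 0;0.11 0.055 0.01 0;0.11 0.055 0.01 0;0.11 0.055 0 0;0 0 0 0;0 0 0 0")

```text
time_s: 11.1
tcp_pos: [0.5217, 0.3288, 0.0921]
ee_rot: [[-0.897, -0.442, -0.009], [-0.442, 0.897, -0.005], [0.01, -0.0, -1.0]]
wrist_force: [-8.7, 2.2, 0.4]
gripper_width: 0.231
gripper_force: 28.7
```

Run:
```python
from h import *
print(lean('red',(400,215,500,290)))
```

```text
(np.float64(12.959299917076965), np.float64(0.01854802931466888), array([0.51825356, 0.32715819, 0.12918631]), array([446.4537037 , 255.38888889]), np.int32(108))
```

```bash
cat >> h.py <<'E'
def axis(k,roi,dbg=False):
    s=sense();c=capture('scene');R=s['ee_rot'];g=s['tcp_pos']-.019*R[:,2];y=R[:,1]
    def hit(p):
        o,d=ray(c,*p);return o+d*(y@(g-o))/(y@d)
    b,n=cen(mask(c['image'],*COL[k],roi));x0,y0=int(b[0])-16,int(b[1])+4
    m=mask(c['image'],(0,0,115),(179,70,255),(x0,y0,x0+30,y0+24));w,nw=cen(m)
    f=mask(c['image'],(0,0,40),(179,75,105),(x0-4,int(w[1])+6,x0+30,int(w[1])+24));fc,nf=cen(f)
    A,B,F=hit(b),hit(w),hit(fc)
    L=lambda P,Q:np.degrees(np.arctan2((P-Q)@R[:,0],(P-Q)[2]))
    return dict(px=(b,w,fc),n=(n,nw,nf),red=A,shank=B,foot=F,lean_rs=L(A,B),lean_rf=L(A,F),lens=(np.linalg.norm(A-B),np.linalg.norm(A-F)))
E
python3 - <<'E'
from h import *
np.set_printoptions(precision=4,suppress=True)
print(axis('red',(400,215,500,290)))
E
```

```text
{'px': (array([446.4434, 255.4623]), array([443.7778, 267.5889]), array([442.9545, 276.9697])), 'n': (np.int32(106), np.int32(90), np.int32(66)), 'red': array([0.5182, 0.3271, 0.1289]), 'shank': array([0.5192, 0.3276, 0.098 ]), 'foot': array([0.5075, 0.3218, 0.061 ]), 'lean_rs': np.float64(2.756861531964086), 'lean_rf': np.float64(-9.395742118329945), 'lens': (np.float64(0.03096881059025444), np.float64(0.06898544826441629))}
```

Run:
```python
from h import *
c=capture('scene')['image'];w=capture('wrist')['image']
a=cv2.resize(c[225:305,400:500],None,fx=4,fy=4,interpolation=2);cv2.imwrite('pics/p8.png',np.hstack([a,cv2.resize(w,(400,320))[:,:]]) if 0 else np.hstack([cv2.resize(a,(400,320)),cv2.resize(w[60:380,120:520],(400,320))]))
```

```text
(no output)
```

View pics/p8.png

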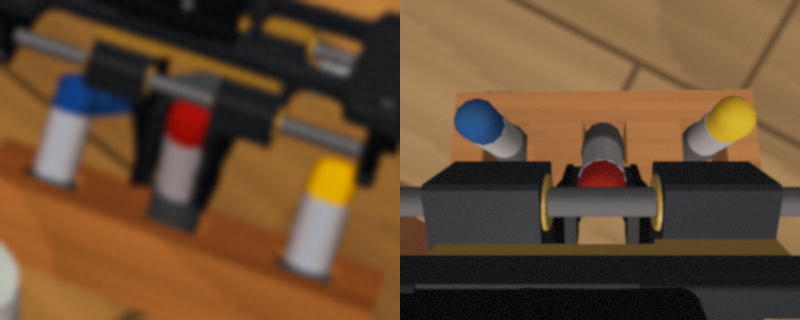

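The left half shows the red punch nearly upright in the gripper: top at (188,122), foot at (175,212). The wrist view on the right confirms it is held centrally, with its foot at the middle hole at (603,140). Lifting it clear and measuring again against the free background.

Call:
move_arm(targets="0 0 0.3 0;0 0 0.5 0;0 0 0.8 0;0 0 0.8 0;0 0 0.8 0;0 0 0.8 0;0 0 0 0;0 0 0 0")

```text
time_s: 11.97
tcp_pos: [0.5256, 0.33, 0.1941]
ee_rot: [[-0.897, -0.442, 0.0], [-0.442, 0.897, 0.0], [-0.0, 0.0, -1.0]]
wrist_force: [-0.3, -0.2, -3.5]
gripper_width: 0.233
gripper_force: 29.9
```

Run:
```python
from h import *
np.set_printoptions(precision=4,suppress=True)
r=axis('red',(400,180,500,290));print(r)
c=capture('scene');im=c['image']
x,y=map(int,r['px'][0]);a=cv2.resize(im[y-15:y+45,x-40:x+40],None,fx=5,fy=5,interpolation=2)
s=sense();g=s['tcp_pos'].copy();print(g)
for dz in(0,-.06): print(proj(c,g+[0,0,dz]))
cv2.imwrite('pics/p9.png',a)
```

```text
{'px': (array([454.6462, 213.8615]), array([451.2727, 227.7107]), array([450.5466, 243.7846])), 'n': (np.int32(130), np.int32(121), np.int32(311)), 'red': array([0.5196, 0.327 , 0.229 ]), 'shank': array([0.5239, 0.3291, 0.2008]), 'foot': array([0.4986, 0.3167, 0.1416]), 'lean_rs': np.float64(9.624009812355276), 'lean_rf': np.float64(-14.979450327501398), 'lens': (np.float64(0.02863383925903649), np.float64(0.09053808409921071))}
[0.5245 0.3293 0.1918]
[450.303  231.7226]
[445.1966 256.2041]
```

View pics/p9.png

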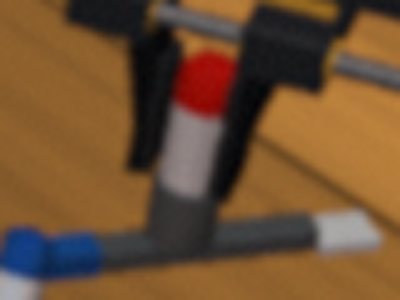

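The axis runs from the red top (207,82) to the foot's bottom (182,252) with the chisel behind it, so a small lean is left. I'll work that out and where the foot sits relative to the TCP.

Run:
```python
from h import *
np.set_printoptions(precision=4,suppress=True)
s=sense();c=capture('scene');R=s['ee_rot'];g=s['tcp_pos']-.019*R[:,2];y=R[:,1]
def hit(p):
    o,d=ray(c,*p);P=o+d*(y@(g-o))/(y@d);v=P-g;return v@R[:,0]*1000,v[2]*1000
f=lambda u,v:((u+.5)/5-.5+414,(v+.5)/5-.5+198)
for n,p in dict(red=(207,82),step=(186,193),redline=(197,115),footc=(182,220),bottom=(181,250)).items():print(n,hit(f(*p)))
# model: axis points for leans (mm) -> px for comparison
for L in(0,10,20):
    a=np.radians(L);ax=np.sin(a)*R[:,0]+np.array([0,0,np.cos(a)]);print(L,proj(c,g+ax*.017),proj(c,g-ax*.045))
print([f(207,82),f(182,220)])
```

```text
red (np.float64(9.90315200385857), np.float64(15.053636029278172))
step (np.float64(14.867381602306445), np.float64(-40.338100537736956))
redline (np.float64(3.7353246999578444), np.float64(4.188504270891347))
footc (np.float64(18.53458765380485), np.float64(-56.363705755606844))
bottom (np.float64(30.438822292803), np.float64(-80.58734646950555))
0 [453.5861 215.9886] [448.0312 242.6199]
10 [454.043  215.2353] [446.8231 244.7407]
20 [454.435  214.7405] [445.7509 246.2618]
[(455.0, 214.0), (450.0, 241.6)]
```

The lean is within a few degrees of upright, and the punch sits about 5 mm toward the robot from the TCP. Carrying it to pocket 1.

Call:
move_arm(targets="0.1 -0.4 0.1 -0.4;0.2 -0.8 0.1 -0.5;0.22 -1 0.1 -0.5;0.22 -1 0.1 -0.5;0.22 -1 0.1 -0.5;0.22 -1 0 -0.5;0.22 -1 0 -0.5;0.22 -1 0 -0.5;0.22 -1 0 -0.5;0.22 -1 0 -0.5")

```text
time_s: 12.95
tcp_pos: [0.5765, 0.0983, 0.2056]
ee_rot: [[-1.0, -0.028, -0.002], [-0.028, 1.0, -0.001], [0.002, -0.001, -1.0]]
wrist_force: [0.2, 0.1, -2.9]
gripper_width: 0.235
gripper_force: 29.9
```

Call:
move_arm(targets="0.22 -1 0 -0.5;0.22 -1 0 -0.5;0.22 -1 0 -0.5;0.22 -1 0 -0.5;0.22 -1 0 -0.5;0.22 -1 0 -0.5;0.22 -1 0 -0.5;0.22 -0.7 0 0;0.2 -0.3 0 0;0 0 0 0")

```text
time_s: 13.78
tcp_pos: [0.626, -0.1017, 0.2053]
ee_rot: [[-0.962, 0.274, -0.002], [0.274, 0.962, -0.0], [0.001, -0.001, -1.0]]
wrist_force: [-0.2, -0.1, -2.6]
gripper_width: 0.237
gripper_force: 29.9
```

Call:
move_arm(targets="0 0 0 0;0 0 0 0;0 0 0 0")

```text
time_s: 14.03
tcp_pos: [0.6256, -0.0986, 0.2064]
ee_rot: [[-0.963, 0.269, -0.0], [0.269, 0.963, 0.0], [0.001, 0.0, -1.0]]
wrist_force: [0.1, -0.3, -3.4]
gripper_width: 0.233
gripper_force: 29.9
```

Run:
```python
from h import *
np.set_printoptions(precision=4,suppress=True)
s=sense();print(s['time_s'],s['tcp_pos'],s['ee_rot'][:2,:2]);R=s['ee_rot'];g=s['tcp_pos']+[0,0,.019]
c=capture('scene');t=capture('top')
e=proj(c,g).astype(int);print('grip px',e)
b,n=cen(mask(c['image'],*COL['red'],(e[0]-40,e[1]-40,e[0]+40,e[1]+20)));print(b,n,proj(c,g+[0,0,.017]))
a=[0,0]
for off in(-6,0,6):print(off,proj(c,g+[0,0,.017]+R[:,0]*off/1000),proj(c,g-[0,0,.045]+R[:,0]*off/1000))
x,y=e;cv2.imwrite('pics/z.png',c['image'][y-50:y+60,x-50:x+50]);print(e-50)
f=mask(c['image'],(0,0,35),(179,80,110),(x-30,y,x+30,y+40));print('foot',cen(f))
w=mask(c['image'],(0,0,115),(179,70,255),(x-30,y-25,x+30,y+25));print('shank',cen(w))
```

```text
14.0333 [ 0.6256 -0.0986  0.2064] [[-0.963   0.2694]
 [ 0.2694  0.963 ]]
grip px [286 141]
[294.  138.5] 2 [285.5891 135.3129]
-6 [283.1109 135.6898] [284.7265 158.8115]
0 [285.5891 135.3129] [287.1175 158.4169]
6 [288.0605 134.937 ] [289.5021 158.0233]
[236  91]
foot (array([292.5075, 154.1269]), np.int32(134))
shank (array([303.7165, 145.1654]), np.int32(127))
```

Run:
```python
from h import *
im=capture('scene')['image'];h=cv2.cvtColor(im,cv2.COLOR_BGR2HSV)
for y in range(132,176,2):
    r=''
    for x in range(268,320):
        H,S,V=map(int,h[y,x]);r+='R' if (H<8 or H>172) and S>140 and V>70 else 'g' if 65<H<95 and S>80 else 'k' if V<42 else 'f' if S<80 and V<112 else 'W' if S<80 else '.'
    print(y,r)
```

```text
132 ..........kkkkkkkkkkkkkkkkkkkkkkkkkkkkkkkkk.........
134 ..........kkkfkkkkkkkkgkkkkgkkkkkkkkkkkkkk..........
136 ..........kkkkkkkkkkkkkkkkkkkkk.....................
138 ...........kkkkkkkkkkkkkk.R.....WWWWWWW.............
140 .............kkkkkkkkkkkk.......WWWWWWWW............
142 ..............kkkkkkkkkkkff.....WWWWWWWW............
144 ..............kkkkkkkkkkkfff....WWWWWWWW............
146 ...............kkkkkkkkkkfff....WWWWWWWW............
148 .................kkkkkkkkfff.....WWWWWWW............
150 .................kkkkkkkkfff.....WWWWWWW............
152 ....................ffffffff.....WWWWWWW............
154 ....................fffffffff......WWWWW............
156 ....................fffffffkk.......................
158 .....................ffffffkk.......................
160 .....................ffffffkk.......................
162 .....................fffffkkk.......................
164 ........................ff..........................
166 ....................................................
168 ....................................................
170 g...................................................
172 g...................................................
174 gg..................................................
```

The finger blocks part of the view. The foot (columns 288–297) and the narrow 20 mm opening both say the punch sits about 12 mm toward the robot from the pad centre. I'll correct for that and lower in stages.

Call:
move_arm(targets="0.08 0.18 0 0;0 0 -0.5 0;0 0 -0.7 0;0 0 -0.7 0;0 0 -0.7 0;0 0 -0.7 0;0 0 -0.5 0;0 0 -0.3 0;0 0 0 0;0 0 0 0")

```text
time_s: 15.02
tcp_pos: [0.6283, -0.0949, 0.1043]
ee_rot: [[-0.963, 0.27, 0.0], [0.27, 0.963, -0.0], [-0.0, -0.0, -1.0]]
wrist_force: [-0.1, -0.1, -2.5]
gripper_width: 0.234
gripper_force: 29.9
```

Run:
```python
from h import *
s=sense();print(s['tcp_pos'],s['wrist_force'])
im=capture('scene')['image'];t=capture('top')['image']
for im,xs,ys in((im,range(268,318),range(146,196,2)),(t,range(310,365),range(160,205,2))):
  h=cv2.cvtColor(im,cv2.COLOR_BGR2HSV)
  for y in ys:
    r=''
    for x in xs:
        H,S,V=map(int,h[y,x]);r+='R' if (H<8 or H>172) and S>140 and V>70 else 'g' if 65<H<95 and S>80 else 'k' if V<42 else 'f' if S<80 and V<112 else 'W' if S<80 else 'b' if V<90 else '.'
    print(y,r)
```

```text
[ 0.62826455 -0.09492393  0.10426468] [-0.07957559 -0.13702743 -2.5173301 ]
146 ffffkkkkkkkkkkkkkgkkkkkkkkkkkkb.WWWWWWWW..........
148 kkkkkkbbkkkkkkkkbbbfffbbbbkkkkkffWWWWWWW..........
150 bkkkkkkbbkkkkkkbbbbbfbkkkkkkkkkkfWWWWWWW..........
152 .bkkbbbbbkkkkkkkkkkkkkkkkkkbbkkkffWWWWWW..........
154 .bbb.....bkkkkkkbbbbbb.bbbbb.bbkkkfffWWW..........
156 ..bbbbffbbbkkkkbbbbbbbbkkkkkbb.bkkkkfb............
158 ...bbbfffkkbbkkkkkkkkkkkkkkkkfbbkkkkkkkkkbb.......
160 .....bbkkkkkbkkkkkkkkkkkkkkkkkkkkkkkkkkkkkfb......
162 ......bkkkkkkkkkkkkkkkkkkkkkkkkkkkkkfkkkkkkkb.....
164 ......bkkkkkkkkkkkkkkkkkkkkkkkkkkkkkkkkkkkkkb.....
166 .......bbbbbkkkkkkkkkkkkkkkkkkkkkkkkkkkkkkkkb.....
168 .......bbbbbkkkkkkkkkkkkkkkkkkkkkkkkkkkkkkkkb.....
170 gb......bbbbkkkkkkkkkkkkkkkkkkkkkkkkkgkkkkkkb.....
172 g...........bkkkkkkkkkkkkkkkkkkkkkkkkkkkkkkkb.....
174 gg..........bkkkkkkkkkkkkkkkkkkkkkkkkkkkkkkb......
176 ggg.........bkkkfkkkkkkkkkkkkkkkkkkkkkkkkkkf..Wfff
178 gggg........bkkkkkkkkkkkkkkkkkkkffffffffffffffffff
180 gggggb.......bkkkkkkkkkkkkkfffffffffffffffffffffff
182 ggggggb...WWffffkkkkkkkkkkkfff
[... 1030 characters left out ...]
ffffffffffffbbbbkkkkkkkkkkkkkkkkkkkkkkff
184 WWWWWWWWf....bfkffffffff.WWfWWW..bbkkkkkkkkkkkkkkkkkfff
186 WWWWWWWf.....bbbWWWWffkfWfffffffWWWWffffkkkkkkkkkkkffff
188 WWWWWWWf.....bbb.WWW.bWWWffffffffffffffffffffffbbkfffff
190 WWWWWWf......bbbbbbbbfWWWWffffffffffkkffffffff.WWffffWf
192 WWWWWWf.....bbbbbbbbfWWWWWWWWWWWWWffbbbbfkkkfbbfffffWWf
194 WWWWWf.....bbbbbbbbbffWWWWWWWWWWWWfbbbbbbbbbbbbbfWWWWWf
196 WWWWf......bbbbbbbbbbbbbbfffWWWWWfbbbbbbbbbbbbb.WWWWWWW
198 WWWWf...WWWWWWW..bfWWWffffbbbbbb.bbbbbbbbbbbbb.fWWWWWWW
200 WWWf....WWWWWWWWW.fWWWWWWWWWWffbbbbbbbbbbbbbbbfWWWWWWWW
202 WWf.........WWWW.fWWWWWWWWWWWWWfbbbbbbbbbbbbb.WWWWWWWWW
204 WWf......bbbbbbbbWWWWWWWWWWWWWWfbbbbbbbbbbbb.fWWWWWWWWW
```

Call:
move_arm(targets="0 0 -0.15 0;0 0 -0.15 0;0 0 -0.15 0;0 0 -0.15 0;0 0 0 0")

```text
time_s: 15.53
tcp_pos: [0.6272, -0.0952, 0.0879]
ee_rot: [[-0.963, 0.271, -0.002], [0.271, 0.963, 0.0], [0.002, -0.0, -1.0]]
wrist_force: [-0.7, -0.4, -3.3]
gripper_width: 0.24
gripper_force: 29.9
```

No contact at rim level. Continuing down.

Call:
move_arm(targets="0 0 -0.15 0;0 0 -0.15 0;0 0 -0.15 0;0 0 0 0")

```text
time_s: 15.87
tcp_pos: [0.6272, -0.0952, 0.0766]
ee_rot: [[-0.963, 0.271, -0.002], [0.271, 0.963, 0.0], [0.002, -0.0, -1.0]]
wrist_force: [-0.8, -0.2, -3.1]
gripper_width: 0.235
gripper_force: 29.9
```

Call:
move_arm(targets="0 0 -0.12 0;0 0 -0.12 0;0 0 -0.12 0;0 0 0 0")

```text
time_s: 16.2
tcp_pos: [0.6274, -0.0951, 0.068]
ee_rot: [[-0.963, 0.271, -0.001], [0.271, 0.963, 0.0], [0.001, -0.0, -1.0]]
wrist_force: [0.3, -0.4, -3.6]
gripper_width: 0.236
gripper_force: 29.9
```

Call:
move_arm(targets="0 0 -0.08 0;0 0 -0.08 0;0 0 -0.08 0;0 0 0 0")

```text
time_s: 16.53
tcp_pos: [0.6276, -0.0951, 0.0623]
ee_rot: [[-0.963, 0.271, -0.001], [0.271, 0.963, 0.0], [0.001, -0.0, -1.0]]
wrist_force: [0.2, 0.1, -3.2]
gripper_width: 0.235
gripper_force: 29.9
```

Call:
move_arm(targets="0 0 -0.06 0;0 0 -0.06 0;0 0 0 0")

```text
time_s: 16.78
tcp_pos: [0.6277, -0.0951, 0.0595]
ee_rot: [[-0.963, 0.271, -0.001], [0.271, 0.963, 0.0], [0.001, -0.0, -1.0]]
wrist_force: [0.2, 0.3, -3.3]
gripper_width: 0.235
gripper_force: 29.9
```

Call:
move_arm(targets="0 0 -0.06 0;0 0 -0.06 0;0 0 0 0")

```text
time_s: 17.03
tcp_pos: [0.6289, -0.0953, 0.0582]
ee_rot: [[-0.963, 0.27, 0.002], [0.27, 0.963, -0.001], [-0.002, -0.0, -1.0]]
wrist_force: [-0.2, 0.6, 2.4]
gripper_width: 0.236
gripper_force: 29.8
```

Floor contact, so release and lift.

Call:
move_arm(targets="0 0 0.05 0;0 0 0 0;0 0 0 0;0 0 0 0;0 0 0 0", gripper=50)

```text
time_s: 17.45
tcp_pos: [0.6279, -0.0951, 0.058]
ee_rot: [[-0.963, 0.27, -0.0], [0.27, 0.963, 0.0], [0.0, 0.0, -1.0]]
wrist_force: [0.1, 0.3, -0.2]
gripper_width: 0.516
gripper_force: 0.0
```

Call:
move_arm(targets="0 0 0.4 0;0 0 0.7 0;0 0 0.9 0;0 0 0.9 0;0 0 0.9 0;0 0 0.9 0;0 0 0.8 0")

```text
time_s: 18.03
tcp_pos: [0.6281, -0.0952, 0.1981]
ee_rot: [[-0.963, 0.27, 0.002], [0.27, 0.963, -0.0], [-0.002, 0.0, -1.0]]
wrist_force: [-0.1, -0.7, -0.1]
gripper_width: 0.578
gripper_force: 0.0
```

Call:
move_arm(targets="-0.2 0.9 0 0.5;-0.2 1 0 0.5;-0.2 1 0 0.5;-0.2 1 0 0.5;-0.2 1 0 0.5;-0.2 1 0 0.5;-0.2 1 0 0.5;-0.2 1 0 0.5;-0.2 1 0 0.5;-0.2 1 0 0.5")

```text
time_s: 18.87
tcp_pos: [0.5776, 0.1535, 0.1965]
ee_rot: [[-0.986, -0.164, 0.001], [-0.164, 0.986, 0.0], [-0.001, 0.0, -1.0]]
wrist_force: [0.6, -0.1, -0.7]
gripper_width: 0.575
gripper_force: 0.0
```

Run:
```python
from h import *
np.set_printoptions(precision=4,suppress=True)
c=capture('scene');t=capture('top')
b,n=cen(mask(c['image'],*COL['red'],(250,140,340,230)));a,m=cen(mask(t['image'],*COL['red'],(310,160,365,215)))
print(a,m,b,n,tri(t,a,c,b))
lo,hi=COL['blue']
a,_=cen(mask(t['image'],lo,hi,(205,205,222,222)));bb,n=cen(mask(c['image'],lo,hi,(405,238,424,262)));print('blue',tri(t,a,c,bb),n)
```

```text
[340.234  185.3191] 47 [293.7727 189.1818] 66 (array([ 0.618 , -0.0935,  0.0911]), np.float64(0.005538714526789672))
blue (array([0.5191, 0.2553, 0.0956]), np.float64(0.0049547601339754235)) 73
```

Red stands in pocket 1: its top is at (0.618,-0.0935,0.091) against an expected (0.616,-0.091,0.094). Next, blue the same way.

Call:
move_arm(targets="-0.4 0.8 0 0.7;-0.4 0.8 0 0.7;-0.4 0.8 0 0.7;-0.4 0.8 0 0.7;-0.4 0.8 0 0.6;-0.1 0.2 -0.3 0;0 0 -0.7 0;0 0 -0.8 0;0 0 -0.8 0;0 0 0 0")

```text
time_s: 19.8
tcp_pos: [0.5232, 0.2549, 0.1265]
ee_rot: [[-0.898, -0.441, -0.007], [-0.441, 0.898, -0.005], [0.009, -0.001, -1.0]]
wrist_force: [-0.7, -0.3, -0.9]
gripper_width: 0.583
gripper_force: 0.0
```

Call:
move_arm(targets="0 0 0 0;0 0 0 0")

```text
time_s: 19.97
tcp_pos: [0.5264, 0.2572, 0.1317]
ee_rot: [[-0.897, -0.443, 0.002], [-0.443, 0.897, 0.001], [-0.002, -0.0, -1.0]]
wrist_force: [1.0, 0.2, 0.2]
gripper_width: 0.577
gripper_force: 0.0
```

Call:
move_arm(targets="-0.06 0.06 -0.4 0;0 0 -0.6 0;0 0 -0.6 0;0 0 -0.6 0;0 0 -0.4 0;0 0 0 0;0 0 0 0;0 0 0 0")

```text
time_s: 20.63
tcp_pos: [0.5246, 0.2593, 0.0665]
ee_rot: [[-0.896, -0.443, 0.002], [-0.443, 0.896, 0.001], [-0.002, 0.0, -1.0]]
wrist_force: [0.2, 0.1, 0.0]
gripper_width: 0.57
gripper_force: 0.0
```

Call:
move_arm(targets="0 0 0 0;0 0 0 0;0 0 0 0;0 0 0 0;0 0 0 0;0 0 0 0", gripper=0)

```text
time_s: 21.13
tcp_pos: [0.524, 0.259, 0.0658]
ee_rot: [[-0.896, -0.443, 0.0], [-0.443, 0.896, 0.0], [-0.0, 0.0, -1.0]]
wrist_force: [-0.4, -0.2, 1.7]
gripper_width: 0.244
gripper_force: 30.0
```

Call:
move_arm(targets="-0.09 -0.05 0.2 0;-0.09 -0.05 0.2 0;-0.09 -0.05 0.2 0;-0.09 -0.05 0.2 0;0 0 0 0;0 0 0 0")

```text
time_s: 21.63
tcp_pos: [0.5147, 0.2537, 0.0861]
ee_rot: [[-0.896, -0.443, 0.0], [-0.443, 0.896, 0.0], [-0.0, 0.0, -1.0]]
wrist_force: [0.8, 0.9, -1.2]
gripper_width: 0.244
gripper_force: 29.9
```

Call:
move_arm(targets="0.11 0.055 0.05 0;0.11 0.055 0.05 0;0.11 0.055 0.04 0;0.11 0.055 0.04 0;0.11 0.055 0.04 0;0.11 0.055 0.03 0;0.11 0.055 0.03 0;0.11 0.055 0.02 0;0 0 0 0;0 0 0 0")

```text
time_s: 22.47
tcp_pos: [0.5305, 0.2614, 0.0903]
ee_rot: [[-0.897, -0.442, -0.015], [-0.442, 0.897, -0.009], [0.018, -0.001, -1.0]]
wrist_force: [-10.7, -2.3, 1.2]
gripper_width: 0.242
gripper_force: 30.0
```

Call:
move_arm(targets="0.11 0.055 0.02 0;0.11 0.055 0.02 0;0.11 0.055 0.01 0;0 0 0 0;0 0 0 0")

```text
time_s: 22.88
tcp_pos: [0.539, 0.2656, 0.0918]
ee_rot: [[-0.897, -0.442, -0.015], [-0.442, 0.897, -0.009], [0.017, -0.001, -1.0]]
wrist_force: [-10.8, -2.0, 2.8]
gripper_width: 0.242
gripper_force: 30.0
```

Run:
```python
from h import *
np.set_printoptions(precision=4,suppress=True)
s=sense();im=capture('scene');h=cv2.cvtColor(im['image'],cv2.COLOR_BGR2HSV)
R=s['ee_rot'];g=s['tcp_pos']+[0,0,.019];print(g)
for L in(0,15):
  for o in(0,.012):
    a=np.radians(L);ax=np.sin(a)*R[:,0]+np.array([0,0,np.cos(a)]);print(L,o,proj(im,g+o*R[:,0]+ax*.017),proj(im,g+o*R[:,0]-ax*.030))
e=proj(im,g).astype(int)
for y in range(e[1]-16,e[1]+32,2):
    r=''
    for x in range(e[0]-22,e[0]+24):
        H,S,V=map(int,h[y,x]);r+='B' if 100<=H<=125 and S>130 and V>50 else 'k' if V<42 else 'f' if S<80 and V<112 else 'W' if S<80 else '.'
    print(y,e[0]-22,r)
```

```text
[0.539  0.2656 0.1108]
0 0 [415.8536 242.5841] [413.2185 259.959 ]
0 0.012 [417.9576 239.1539] [415.2828 256.4722]
15 0 [416.5961 241.5393] [411.9171 261.8828]
15 0.012 [418.6848 238.1323] [414.0073 258.3547]
232 392 ...kkkkkkkk...fffffffffff......kkkkkk........k
234 392 ........kkkkkkkkkkkfffffffffffkkkkkkkkkkkkkkkk
236 392 ...........kkkkkkkkk....fffffkkkkkkkkkkkkkkk..
238 392 ............kkkkkkkkkf.BBBBB.kkkkkkkkkkkkkk...
240 392 ............kkkkkkkkBBBBBBBBBkkkkkkkkkkkkk...f
242 392 ............kkkkkkkkBBBBBBBBBkkkkkkkkkkkkk...f
244 392 .............kkkkkkBBBBBBBBBBkkkkkkkkkkkkk....
246 392 .............kkkkkf..BBBBBBB.kkkkkkBBBBBBBffff
248 392 .............kkkkkffWWW......kkkkk.BBBBBBB.fff
250 392 .............kkkkkfWWWWWWWWffkkkkkBBBBBBBB.fff
252 392 .............kkkkffWWWWWWWffkkkkkkBBBBBB.ff...
254 392 .............kkkkfWWWWWWWWffkkkkk.............
256 392 .................WWWWWWWWWfkkkkk..............
258 392 .................WWWWWWWWWfkkkk...............
260 392 ................fWWWWWWWWffkkk................
262 392 ................fffWWWWWWfff..................
264 392 ................fffffffffff...................
266 392 ................ffffffffff....................
268 392 ................ffffffffff....................
270 392 ......................ffff....................
272 392 ..............................................
274 392 ..............................................
276 392 ..............................................
278 392 ..............................................
```

Blue is upright and centred this time: its top is at (416,242) against (416,243) predicted for no lean. Lifting and carrying it to pocket 2.

Call:
move_arm(targets="0 0 0.3 0;0 0 0.5 0;0 0 0.8 0;0 0 0.8 0;0 0 0.8 0;0 0 0.8 0;0 0 0.4 0;0 0 0 0;0 0 0 0")

```text
time_s: 23.68
tcp_pos: [0.5449, 0.2689, 0.2037]
ee_rot: [[-0.897, -0.443, -0.001], [-0.443, 0.897, 0.0], [0.001, 0.001, -1.0]]
wrist_force: [0.3, 0.6, -4.4]
gripper_width: 0.247
gripper_force: 30.0
```

Run:
```python
from h import *
np.set_printoptions(precision=4,suppress=True)
s=sense();im=capture('scene');h=cv2.cvtColor(im['image'],cv2.COLOR_BGR2HSV)
R=s['ee_rot'];g=s['tcp_pos']+[0,0,.019];print(s['tcp_pos'])
for L in(0,15):
  for o in(0,.012):
    a=np.radians(L);ax=np.sin(a)*R[:,0]+np.array([0,0,np.cos(a)]);print(L,o,proj(im,g+o*R[:,0]+ax*.017),proj(im,g+o*R[:,0]-ax*.045))
e=proj(im,g).astype(int)
for y in range(e[1]-16,e[1]+36,2):
    r=''
    for x in range(e[0]-22,e[0]+24):
        H,S,V=map(int,h[y,x]);r+='B' if 100<=H<=125 and S>130 and V>50 else 'k' if V<42 else 'f' if S<80 and V<112 else 'W' if S<80 else '.'
    print(y,e[0]-22,r)
```

```text
[0.5449 0.2689 0.2037]
0 0 [421.8258 198.2786] [417.8326 224.8214]
0 0.012 [424.0296 195.0948] [419.9818 221.507 ]
15 0 [422.6001 197.362 ] [415.7976 227.4723]
15 0.012 [424.7864 194.2014] [417.9911 224.0944]
189 398 ...........kkkkkkkk...........kkkkkkkkkkkkkkk.
191 398 ...........kkkkkkkkk..........kkkkkkkkkkkkkkk.
193 398 ...........kkkkkkkkk..fff.ffffkkkkkkkkkkkkkk..
195 398 ...........kkkkkkkkkBBBBBBBBBBBkkkkkkkkkkkkkk.
197 398 ............kkkkkkk.BBBBBBBBBBkkkkkkkk........
199 398 ............kkkkkkkBBBBBBBBBB.kkkkkkk.........
201 398 ............kkkkkkkBBBBBBBBBBkkkkkkk..........
203 398 ............kkkkkkfff.BBBBBBBkkkkkkk..........
205 398 ............kkkkkffWWWWWWWfffkkkkkk...........
207 398 ............kkkkkfWWWWWWWWWffkkkkk............
209 398 ............kkkkkfWWWWWWWWWfkkkkkk............
211 398 ...........kkkkkffWWWWWWWWWfkkkkkk............
213 398 ...........kkkk.fWWWWWWWWWffkkkkk.............
215 398 ................WWWWWWWWWWfkkkkk..............
217 398 ................WWWWWWWWWffkkkk...............
219 398 ...............ffWWWWWWWWWff..................
221 398 ...............ffffWWWWWWff...................
223 398 ...............ffffffffffff...................
225 398 ...............ffffffffffff...................
227 398 ..............ffffffffffff....................
229 398 ..............ffffffffffkf....................
231 398 ..............ffffffffffk.....................
233 398 ................ffffffff......................
235 398 ..............................................
237 398 ..............................................
239 398 ..............................................
```

Call:
move_arm(targets="0.04 -0.4 0 -0.5;0.08 -0.8 0 -0.6;0.08 -1 0 -0.6;0.08 -1 0 -0.6;0.08 -1 0 -0.6;0.08 -1 0 -0.6;0.08 -1 0 -0.6;0.08 -1 0 -0.6;0.08 -1 0 -0.6;0.08 -1 0 -0.6")

```text
time_s: 24.57
tcp_pos: [0.5631, 0.0375, 0.2023]
ee_rot: [[-0.998, 0.058, -0.004], [0.058, 0.998, -0.001], [0.004, -0.001, -1.0]]
wrist_force: [0.0, 0.5, -4.0]
gripper_width: 0.243
gripper_force: 30.0
```

Call:
move_arm(targets="0.08 -1 0 -0.6;0.08 -1 0 -0.6;0.08 -1 0 -0.6;0.08 -0.8 0 -0.6;0.08 -0.6 0 -0.1;0.04 -0.3 0 0;0 0 0 0;0 0 0 0;0 0 0 0")

```text
time_s: 25.32
tcp_pos: [0.5749, -0.0778, 0.2037]
ee_rot: [[-0.963, 0.27, -0.001], [0.27, 0.963, 0.0], [0.001, -0.0, -1.0]]
wrist_force: [0.5, 1.1, -2.6]
gripper_width: 0.247
gripper_force: 30.0
```

Call:
move_arm(targets="0 -0.05 -0.4 0;0 0 -0.7 0;0 0 -0.8 0;0 0 -0.8 0;0 0 -0.7 0;0 0 -0.5 0;0 0 -0.2 0;0 0 0 0;0 0 0 0")

```text
time_s: 26.07
tcp_pos: [0.5755, -0.0794, 0.102]
ee_rot: [[-0.963, 0.269, 0.0], [0.269, 0.963, -0.0], [-0.0, -0.0, -1.0]]
wrist_force: [-0.5, 0.4, -2.6]
gripper_width: 0.241
gripper_force: 30.0
```

Call:
move_arm(targets="0 0 -0.15 0;0 0 -0.15 0;0 0 -0.15 0;0 0 -0.15 0;0 0 0 0")

```text
time_s: 26.48
tcp_pos: [0.5745, -0.0798, 0.086]
ee_rot: [[-0.963, 0.271, -0.002], [0.271, 0.963, 0.0], [0.001, -0.0, -1.0]]
wrist_force: [-0.4, 0.3, -2.5]
gripper_width: 0.247
gripper_force: 30.0
```

Call:
move_arm(targets="0 0 -0.15 0;0 0 -0.15 0;0 0 -0.15 0;0 0 -0.12 0;0 0 0 0")

```text
time_s: 26.9
tcp_pos: [0.5745, -0.0798, 0.0716]
ee_rot: [[-0.963, 0.271, -0.002], [0.271, 0.963, -0.0], [0.002, -0.001, -1.0]]
wrist_force: [-0.5, 0.4, -3.9]
gripper_width: 0.246
gripper_force: 30.0
```

Call:
move_arm(targets="0 0 -0.1 0;0 0 -0.08 0;0 0 -0.08 0;0 0 0 0")

```text
time_s: 27.23
tcp_pos: [0.5749, -0.0798, 0.0656]
ee_rot: [[-0.963, 0.271, -0.001], [0.271, 0.963, 0.0], [0.001, -0.0, -1.0]]
wrist_force: [0.8, -1.0, -2.3]
gripper_width: 0.245
gripper_force: 30.0
```

Call:
move_arm(targets="0 0 -0.06 0;0 0 -0.06 0;0 0 0 0")

```text
time_s: 27.48
tcp_pos: [0.575, -0.0798, 0.0628]
ee_rot: [[-0.963, 0.27, -0.0], [0.27, 0.963, 0.0], [0.0, -0.0, -1.0]]
wrist_force: [-0.3, 0.1, -3.6]
gripper_width: 0.249
gripper_force: 30.0
```

Call:
move_arm(targets="0 0 -0.06 0;0 0 -0.06 0;0 0 0 0")

```text
time_s: 27.73
tcp_pos: [0.5754, -0.0798, 0.0604]
ee_rot: [[-0.963, 0.27, 0.0], [0.27, 0.963, -0.0], [-0.0, -0.0, -1.0]]
wrist_force: [-0.4, -0.8, -0.5]
gripper_width: 0.246
gripper_force: 30.0
```

Call:
move_arm(targets="0 0 -0.04 0;0 0 0 0")

```text
time_s: 27.9
tcp_pos: [0.5758, -0.0799, 0.0602]
ee_rot: [[-0.963, 0.27, 0.001], [0.27, 0.963, -0.0], [-0.002, -0.0, -1.0]]
wrist_force: [-0.6, 0.6, 3.9]
gripper_width: 0.247
gripper_force: 30.0
```

Call:
move_arm(targets="0 0 0.03 0;0 0 0 0;0 0 0 0;0 0 0 0;0 0 0 0", gripper=50)

```text
time_s: 28.32
tcp_pos: [0.5751, -0.0798, 0.0597]
ee_rot: [[-0.963, 0.271, -0.0], [0.271, 0.963, 0.0], [0.0, -0.0, -1.0]]
wrist_force: [0.3, 0.6, -0.5]
gripper_width: 0.525
gripper_force: 0.0
```

Call:
move_arm(targets="0 0 0.4 0;0 0 0.7 0;0 0 0.9 0;0 0 0.9 0;0 0 0.9 0;0 0 0.9 0;0 0 0.8 0")

```text
time_s: 28.9
tcp_pos: [0.5753, -0.0799, 0.1998]
ee_rot: [[-0.963, 0.27, 0.002], [0.27, 0.963, -0.0], [-0.002, 0.0, -1.0]]
wrist_force: [0.4, 0.2, 0.2]
gripper_width: 0.576
gripper_force: 0.0
```

Call:
move_arm(targets="-0.9 0.25 0 1;-0.9 0.25 0 1;-0.9 0.25 0 1;-0.9 0.25 0 1;-0.9 0.25 0 1;-0.7 0.2 0 1;0 0 0 1;0 0 0 1;0 0 0 1;0 0 0 1", gripper=38)

```text
time_s: 29.73
tcp_pos: [0.4451, -0.0435, 0.1983]
ee_rot: [[-0.823, -0.567, 0.001], [-0.567, 0.823, 0.0], [-0.001, -0.001, -1.0]]
wrist_force: [-0.1, -0.1, -0.0]
gripper_width: 0.435
gripper_force: 0.0
```

Call:
move_arm(targets="0 0 0 1;0 0 0 1;0 0 0 1;0 0 0 1;0 0 0 1;0 0 0 1;0 0 0 1;0 0 0 1;0 0 0 0;0 0 0 0")

```text
time_s: 30.57
tcp_pos: [0.4452, -0.0436, 0.1979]
ee_rot: [[-0.273, -0.962, 0.001], [-0.962, 0.273, 0.0], [-0.0, -0.001, -1.0]]
wrist_force: [0.2, 0.6, 0.4]
gripper_width: 0.435
gripper_force: 0.0
```

Run:
```python
from h import *
np.set_printoptions(precision=4,suppress=True)
c=capture('scene');t=capture('top')
for k in('red','blue'):
    a,m=cen(mask(t['image'],*COL[k],(310,160,365,215)));b,n=cen(mask(c['image'],*COL[k],(250,140,340,230)))
    print(k,a,m,b,n,tri(t,a,c,b),plane(t,a,.094))
print(sense()['tcp_pos'])
```

```text
red [340.2667 185.2667] 45 [293.5    189.1818] 66 (array([ 0.6184, -0.0937,  0.0911]), np.float64(0.005021191267900658)) [ 0.62  -0.095  0.094]
blue [335.5278 199.6111] 36 [309.0784 186.1373] 51 (array([ 0.578 , -0.0817,  0.0918]), np.float64(0.00354891642856563)) [ 0.5791 -0.0827  0.094 ]
[ 0.4451 -0.0436  0.1976]
```

Both stand upright, 43 mm apart as they should be. Gripping the handle to push the drawer home.

Call:
move_arm(targets="0 -0.04 -0.8 0;0 0 -0.8 0;0 0 -0.8 0;0 0 -0.8 0;0 0 -0.8 0;0 0 -0.6 0;0 0 -0.3 0;0 0 0 0")

```text
time_s: 31.33
tcp_pos: [0.4441, -0.0448, 0.0735]
ee_rot: [[-0.271, -0.962, -0.004], [-0.962, 0.271, -0.001], [0.002, 0.003, -1.0]]
wrist_force: [-0.1, -0.1, 0.3]
gripper_width: 0.432
gripper_force: 0.0
```

Call:
move_arm(targets="0 0 0 0;0 0 0 0;0 0 0 0;0 0 0 0;0 0 0 0;0 0 0 0;0 0 0 0", gripper=0)

```text
time_s: 31.92
tcp_pos: [0.4458, -0.0445, 0.0754]
ee_rot: [[-0.27, -0.963, 0.002], [-0.963, 0.27, 0.0], [-0.001, -0.002, -1.0]]
wrist_force: [0.1, 0.3, 2.6]
gripper_width: 0.102
gripper_force: 30.0
```

Call:
move_arm(targets="0.05 -0.01 0 0;0.1 -0.03 0 0;0.15 -0.04 0 0;0.2 -0.06 0 0;0.25 -0.07 0 0;0.25 -0.07 0 0;0.25 -0.07 0 0;0.25 -0.07 0 0;0.25 -0.07 0 0;0.25 -0.07 0 0")

```text
time_s: 32.75
tcp_pos: [0.4954, -0.0586, 0.0754]
ee_rot: [[-0.27, -0.963, -0.0], [-0.963, 0.27, -0.0], [0.0, 0.0, -1.0]]
wrist_force: [-2.2, 0.9, 6.2]
gripper_width: 0.101
gripper_force: 30.0
```

Call:
move_arm(targets="0.25 -0.07 0 0;0.25 -0.07 0 0;0.25 -0.07 0 0;0.25 -0.07 0 0;0.25 -0.07 0 0;0.25 -0.07 0 0;0.25 -0.07 0 0;0.25 -0.07 0 0;0.25 -0.07 0 0;0.25 -0.07 0 0")

```text
time_s: 33.58
tcp_pos: [0.5576, -0.0763, 0.0755]
ee_rot: [[-0.27, -0.963, -0.001], [-0.963, 0.27, -0.0], [0.001, 0.001, -1.0]]
wrist_force: [-2.1, -0.5, 5.4]
gripper_width: 0.107
gripper_force: 30.0
```

Call:
move_arm(targets="0.25 -0.07 0 0;0.25 -0.07 0 0;0.25 -0.07 0 0;0.2 -0.06 0 0;0.2 -0.06 0 0;0.15 -0.04 0 0;0.12 -0.03 0 0;0.1 -0.03 0 0;0.08 -0.02 0 0;0 0 0 0")

```text
time_s: 34.42
tcp_pos: [0.5981, -0.0879, 0.0755]
ee_rot: [[-0.27, -0.963, 0.001], [-0.963, 0.27, -0.001], [0.001, -0.001, -1.0]]
wrist_force: [-0.0, -2.7, 4.5]
gripper_width: 0.104
gripper_force: 30.0
```

Call:
move_arm(targets="0.08 -0.02 0 0;0.08 -0.02 0 0;0.08 -0.02 0 0;0.06 -0.02 0 0;0.06 -0.02 0 0;0 0 0 0")

```text
time_s: 34.92
tcp_pos: [0.6068, -0.0903, 0.0755]
ee_rot: [[-0.27, -0.963, 0.0], [-0.963, 0.27, -0.001], [0.001, -0.0, -1.0]]
wrist_force: [-1.3, -2.1, 4.5]
gripper_width: 0.096
gripper_force: 30.0
```

Call:
move_arm(targets="0.04 -0.01 0 0;0.04 -0.01 0 0;0.04 -0.01 0 0;0 0 0 0")

```text
time_s: 35.25
tcp_pos: [0.6087, -0.0909, 0.0755]
ee_rot: [[-0.271, -0.963, -0.002], [-0.963, 0.271, -0.001], [0.001, 0.002, -1.0]]
wrist_force: [-3.3, -0.4, 6.7]
gripper_width: 0.102
gripper_force: 30.0
```

Call:
move_arm(targets="0.04 -0.01 0 0;0.04 -0.01 0 0;0.03 -0.01 0 0;0 0 0 0")

```text
time_s: 35.58
tcp_pos: [0.6087, -0.0909, 0.0754]
ee_rot: [[-0.271, -0.963, -0.008], [-0.963, 0.271, 0.0], [0.002, 0.008, -1.0]]
wrist_force: [-9.4, 2.8, 12.2]
gripper_width: 0.103
gripper_force: 30.0
```

The drawer is against its stop. Release, lift clear and check.

Call:
move_arm(targets="0 0 0 0;0 0 0 0;0 0 0 0;0 0 0 0;0 0 0 0", gripper=38)

```text
time_s: 36.0
tcp_pos: [0.6125, -0.0912, 0.0743]
ee_rot: [[-0.271, -0.963, -0.0], [-0.963, 0.271, 0.0], [-0.0, 0.0, -1.0]]
wrist_force: [0.5, 0.1, 0.2]
gripper_width: 0.384
gripper_force: 0.0
```

Call:
move_arm(targets="0 0 0.3 0;0 0 0.6 0;0 0 0.8 0;0 0 0.9 0;0 0 0.9 0;0 0 0.9 0;0 0 0.5 0;-0.8 0 0 0;-0.9 0 0 0;-0.9 0 0 0")

```text
time_s: 36.83
tcp_pos: [0.5469, -0.0913, 0.1978]
ee_rot: [[-0.271, -0.963, 0.001], [-0.963, 0.271, 0.0], [-0.0, -0.001, -1.0]]
wrist_force: [0.1, -0.0, 0.4]
gripper_width: 0.438
gripper_force: 0.0
```

Call:
move_arm(targets="-0.9 0 0 0;-0.9 0 0 0;-0.9 0 0 0;-0.9 -0.3 0 0;-0.6 -0.5 0 0;0 -0.8 0 0;0 -0.8 0 0;0 -0.8 0 0;0 -0.3 0 0;0 0 0 0")

```text
time_s: 37.67
tcp_pos: [0.4425, -0.1804, 0.1974]
ee_rot: [[-0.273, -0.962, 0.0], [-0.962, 0.273, -0.0], [0.0, -0.0, -1.0]]
wrist_force: [-0.5, 0.0, -0.2]
gripper_width: 0.437
gripper_force: 0.0
```

Run:
```python
from h import *
c=capture('top');s=capture('scene')
a=cv2.resize(c['image'][70:260,150:420],None,fx=2,fy=2);b=cv2.resize(s['image'][140:320,230:510],None,fx=1,fy=1)
out=np.zeros((560,540,3),np.uint8);out[:380]=a;out[380:,:280]=b;cv2.imwrite('pics/p10.png',out)
```

```text
(no output)
```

View pics/p10.png

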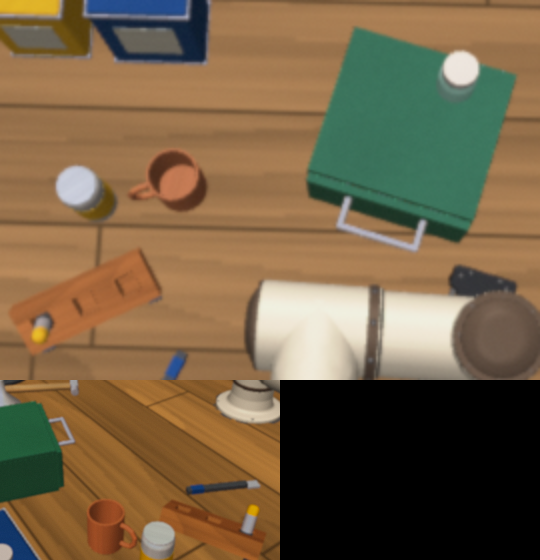

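The drawer is fully shut, with no gap along its front at (390,205). The yellow punch is still in the stand at (40,328), and the mug, can, chisel and bottle are unmoved. Handing in.

```bash
python3 -c "
from station import *
print(finish_job())"
```

```text
the job is handed in; nothing more can be done
None
```

The job is handed in after about 38 s of robot time: red stands in the rear pocket, blue in the middle one, the drawer is pushed gently home, and yellow is still in the stand. The last upright check on the punches was just before the drawer was closed.

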